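# Refit the spring-pin roller in the outfeed stand's roller head

## Task

The roller head of the outfeed stand is on the saw table for service and its roller lies beside it. Put the roller back, either way round: set one pin in the recess of its bearing block, press the sprung pin in until the other end passes between the blocks, and ease it out so that both pins stand home in their recesses and the roller is held by its spring alone. The two blocks may be bolted at different heights, so feel for the recesses; push gently, hardly harder than the spring asks, do not lean on the head, and leave the other things where they are.

Things in the scene. Friction and masses are not known exactly. Their poses are not given: they have to be found in the camera images.
- head: Grey steel U on a dark foot plate 84 x 300 x 8 mm that magnets hold immovably on the saw table. Origin: centre of its underside; y runs from cheek to cheek, x across, z up. Between the cheeks its floor is at z = 12 mm; it is open in front, behind and above. Inside each cheek is a grey bearing block with one recess; the block faces are 182 mm apart; blocks and cheeks end at z = 105 mm or lower.
- end_a (a point): A point of the head on the inner face of the block at its -y end (head x 0, y -91, z 75 mm); axes as the head's. The block is 40 mm wide, 44 mm high, 12 mm thick; the centre of its face has a round blind recess, 13 mm wide, 7 mm deep, edge barely chamfered. The block is bolted through upright slots: its recess is up to 8 mm above or below this point (not tracked, see it or feel it).
- end_b (a point): The same point of the block at the head's +y end (head x 0, y 91, z 75 mm), its face looking to -y. The two blocks and recesses are alike, but each has its own height, up to 8 mm above or below the point. Blocks do not slip at the forces allowed here.
- roller: The roller, about 0.33 kg: aluminium tube 34 mm in diameter with a black cap 38 mm in diameter, 12 mm wide, at each end; 160 mm long over the caps. Origin: on its axis, midway between the ends; y runs along the axis. It lies on the table, axis 19 mm up. The rigid pin is at the +y end, the sprung pin at the -y end. It fits the head either way round.
- fixed_tip (a point): Centre of the end of the roller's rigid steel pin, 89 mm along +y from the roller's origin. The pin is 10 mm in diameter, stands 9 mm out of the cap and has a square end. With both pins level and the sprung pin at the bottom of its recess, the sprung pin must be pushed in by at least 10 mm for this pin to pass the face of the other block.
- spring_tip (a point): Centre of the end of the sprung steel pin, 110 mm along -y from the roller's origin while the pin is out. The pin is 10 mm in diameter with a square end and stands 30 mm out of the cap; it can be pushed in by up to 16 mm, then stops hard; it is about 3 mm in when the roller is seated. The spring takes 2 N at first and 0.8 N more per mm.
- driver_amber: Screwdriver with an amber fluted handle, 198 mm long, lying on the saw table; a bystander. Origin: centre of its underside.
- tape_measure: Yellow and black pocket tape, 33 x 94 x 63 mm, standing on edge; a bystander. Origin: centre of its underside.
- jar_screws_a: Glass jar of screws with a brown lid, 62 mm across and 92 mm tall; a bystander. Origin: centre of its underside.
- pencil: Flat red carpenter's pencil, 162 mm long; a bystander. Origin: centre of its underside.
- offcut_cube: Offcut block of light timber, 40 x 45 x 38 mm; a bystander. Origin: centre of its underside.

How it is judged:
By the outcome, as a careful person would: the job done as asked, in the order asked, and still so for the second after the job is handed in, with the robot touching nothing.
It also fails if it takes over 72 s, if anything falls off the work surface, if the arm or the gripper's body presses on something with over 40 N, if the wrist force passes 120 N, or if a joint passes its speed limit or range.

## Robot

A 6-joint arm with a two-finger parallel gripper is mounted at the origin on a cart in front of the work surface, level with it; the furniture and walls round the work are solid. World frame = base frame: x ahead of the robot, y to its left, z up, the work surface at z = 0. Lengths are in mm, angles in rad, forces in N, time in s.
With the tool pointing down it reaches from about 250 to 775 mm from the base axis. Payload 8.9 kg.
Tool frame: the origin (TCP) lies midway between the tips of the shut fingers; the grasp point (between the pads) lies 19 mm behind it; z points along the fingers, y is the line along which they close (so a half turn about z gives the same grasp; the last joint's range is limited). The gripper opens to 85 mm and grips with 20 to 120 N. Pads are 22 mm wide; open, the fingers measure 114 mm over their backs; the gripper's body (76 mm by 85 mm) begins 54 mm behind the grasp point. The pads swing forward as they close: fully open they stand 13 mm farther back than shut.
Start: joints at [-0.139, 0.291, -0.153, 1.127, 0, 1.431], TCP at [524.999, 0.004, 206.605] pointing down, gripper open.
Joint ranges: [-2.52, 2.52], [-0.91, 1.74], [-1.3, 1.37], [-1.96, 2.02], [-1.52, 1.47], [-3.14, 3.14]. Speed limits (rad/s): [2.22, 2.22, 2.79, 3.14, 3.14, 3.14].

## Interface

Orientations are given as a unit quaternion [w, x, y, z].
In Python, from rig import bot, fingers, capture, get_calibration, order, outline_of gives the robot as it stands. The module is installed in compiled form; this text tells all that it offers. Calls block until the motion is done:
- bot.reach(position, orientation): joint-space move of the TCP to a pose.
- bot.move_linear(position, velocity=150, rot=None, f_stop=None): straight line of the TCP; rot=None keeps the orientation; velocity is the mean speed in mm/s. With f_stop (N) it stops when the force on the tool has changed by that much, and returns True; else False.
- bot.move_joints(angles): joint-space move.
- fingers.gripper_to(opening, grip_force=None): opening from 0.0 (shut) to 1.0 (fully open); grip_force is the grip in N (None keeps the last); returns when the fingers have stopped.
- bot.wait(seconds).
- bot.solve_ik(position, orientation): joint angles nearest the present ones, or None.
- capture(name): name is "scene" or "side" or "wrist"; returns the picture (420x560x3 uint8, blue, green, red); there is no depth.
- get_calibration(name): a dict with "intrinsics" (3x3 intrinsics, pixels), "world_from_camera" (4x4, takes a point from camera to world coordinates). Camera axes: x right, y down, z forward; pixel columns grow to the right and rows downward; lengths in mm; the calibration is good to about 2 mm. The wrist camera is an equidistant fisheye: a pixel r from the principal point sees the ray r / f radians off the axis. A picture is of the moment at which its call begins: read the wrist's pose just before it. get_calibration takes no time and is no camera call; for the wrist camera it gives the pose at the moment of the call.
A pose or a line that the arm cannot do raises bot.IKError and nothing moves.
- order.close_job(): hands the job in; it is judged then, once.
Trained networks look in the newest picture that a camera, given by its name, has taken for a name from the list of things; names that differ only in an ending like _2 or _b are one class to them, and where a whole thing is asked for, a point or a joint stands for the part that bears it (a point fixed in the world has none). Each returns a list of dicts, best first, with "conf" (0 to 1); they miss things now and then, are a little off and sometimes report something else, mostly with a low value. They report only what shows in the picture. A call takes as long as a camera call.
- outline_of(camera, thing): "region" (420x560 bool, what is visible of it) and "at" ([column, row] in pixels, amid what is visible of it).
Readings, each from a call of its own:
- bot.get_time_s(): time.
- bot.get_joint_pos(): joint angles.
- bot.get_dq(): joint speeds.
- bot.get_joint_efforts(): joint torques, N m.
- bot.get_eef_pos(): TCP position.
- bot.get_ee_rot(): TCP orientation.
- bot.get_contact_force(): force on the tool from outside, world axes, zero at the start.
- bot.get_ft_torque(): the same for the moment, N m.
- bot.get_gripper_width(): opening from 0.0 (shut) to 1.0 (fully open).
- bot.get_finger_force(): force on a finger pad.
Only numpy, scipy, OpenCV 4.12 (cv2) and the standard library are available. Lean on these libraries where they do the work, as an engineer would, in place of code of your own. Each camera call takes 0.05 s, during which the arm holds its last target. There are 200 camera calls.

## Working session

There is one attempt and no reset: what is moved stays moved. The work goes in short steps, each a Python script; the robot and the scene stay as the last script left them, time stands still between calls to the robot, and variables do not carry over. Pictures are saved under pics/ and viewed, at most 10 in all, crops included, and the job is handed in when it is done.

```bash
ls; mkdir -p pics; cat > a.py <<'E'
from rig import *
import cv2,numpy as np
for n in ("scene","side","wrist"):
    c=get_calibration(n); im=capture(n); cv2.imwrite(f"pics/{n}0.png",im)
    print(n,np.round(c["intrinsics"],1).tolist(),np.round(c["world_from_camera"],3).tolist())
    for t in ("head","roller","fixed_tip","spring_tip","end_a"):
        for o in outline_of(n,t)[:2]:
            print(t,round(o["conf"],2),np.round(o["at"]),o["region"].sum())
print(bot.get_time_s(), bot.get_ee_rot())
E
python3 a.py; python3 -c "
import cv2,numpy as np
a=cv2.imread('pics/scene0.png');b=cv2.imread('pics/side0.png')
cv2.imwrite('pics/sc.png',cv2.resize(a,(800,600)));cv2.imwrite('pics/si.png',cv2.resize(b,(800,600)))"
```

```text
pics
scene [[460.8, 0.0, 276.5], [0.0, 460.8, 216.6], [0.0, 0.0, 1.0]] [[0.582, -0.61, 0.537, -44.226], [-0.813, -0.446, 0.374, -726.315], [0.011, -0.654, -0.756, 929.307], [0.0, 0.0, 0.0, 1.0]]
head 0.92 [269. 226.] 3226
head 0.71 [259. 316.] 658
roller 0.79 [222. 237.] 812
fixed_tip 0.74 [225. 240.] 790
spring_tip 0.38 [231. 268.] 33
end_a 0.65 [268. 227.] 3226
side [[441.0, 0.0, 277.8], [0.0, 441.0, 208.3], [0.0, 0.0, 1.0]] [[0.971, -0.164, 0.175, 352.244], [-0.24, -0.665, 0.708, -1079.987], [-0.0, -0.729, -0.685, 811.802], [0.0, 0.0, 0.0, 1.0]]
head 0.71 [287. 214.] 3035
roller 0.82 [235. 205.] 740
roller 0.48 [335. 260.] 217
fixed_tip 0.88 [234. 205.] 752
end_a 0.91 [286. 214.] 3004
wrist [[325.2, 0.0, 281.8], [0.0, 325.2, 211.8], [0.0, 0.0, 1.0]] [[1.0, -0.001, 0.0, 525.003], [-0.0, -0.963, -0.269, 68.249], [0.0, 0.269, -0.963, 374.278], [0.0, 0.0, 0.0, 1.0]]
head 0.84 [354. 328.] 3391
roller 0.89 [250. 328.] 2214
fixed_tip 0.59 [253. 327.] 2199
spring_tip 0.69 [454. 240.] 2453
end_a 0.7 [355. 329.] 3217
end_a 0.65 [248. 328.] 2208
0.9 [-1.51232959e-06  7.07106343e-01  7.07107220e-01 -3.15761478e-07]
```

View pics/sc.png

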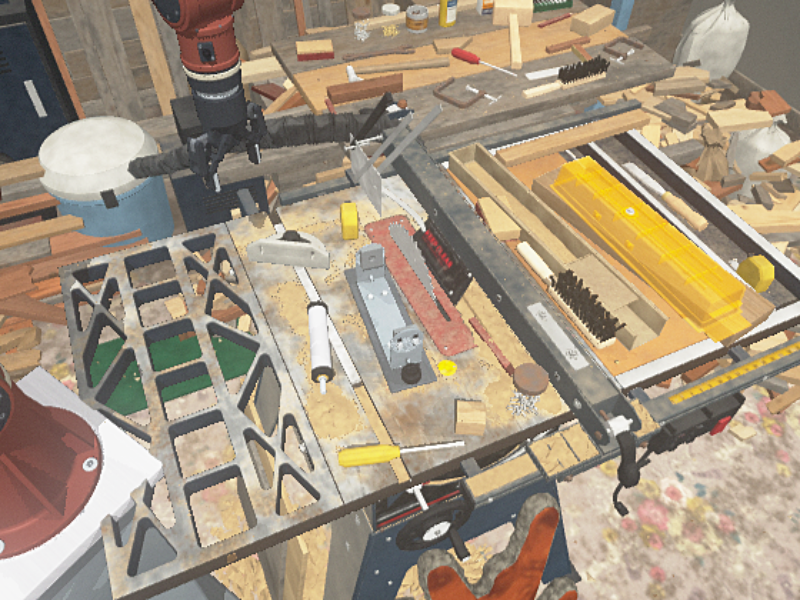

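View pics/wrist0.png

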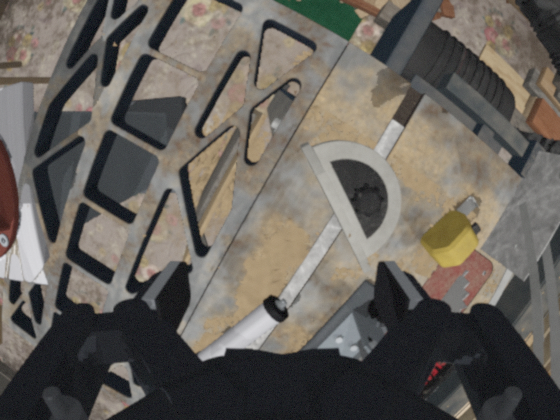

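The scene picture shows the roller (about 318,340 in the 800x600 view) left of the head. One long pin is at its lower end (323,390). The head's foot runs from (360,265) to (412,385). Next I project these points and take a closer wrist view.

```bash
cat > h.py <<'E'
from rig import *
import cv2,numpy as np
from scipy.spatial.transform import Rotation as R
def ray(n,px,c=None):
    c=c or get_calibration(n);K=np.array(c["intrinsics"]);T=np.array(c["world_from_camera"])
    d=np.array([(px[0]-K[0,2])/K[0,0],(px[1]-K[1,2])/K[1,1],1.])
    if n=="wrist":
        r=np.hypot(d[0],d[1]);d=np.array([d[0]/r*np.sin(r),d[1]/r*np.sin(r),np.cos(r)])
    return T[:3,3],T[:3,:3]@d
def unp(n,px,z,c=None):
    o,d=ray(n,px,c); return o+d*(z-o[2])/d[2]
def proj(n,P,c=None):
    c=c or get_calibration(n);K=np.array(c["intrinsics"]);T=np.array(c["world_from_camera"])
    p=T[:3,:3].T@(np.asarray(P,float)-T[:3,3])
    if n=="wrist":
        r=np.hypot(p[0],p[1]);t=np.arctan2(r,p[2]);q=p[:2]/r*t
    else:q=p[:2]/p[2]
    return q*K[0,0]+K[:2,2]
def quat(yaw): # tool down; yaw = world angle of closing line(tool y)
    # x_tool,y_tool,z=-Z
    y=np.array([np.cos(yaw),np.sin(yaw),0]);z=np.array([0,0,-1.]);x=np.cross(y,z)
    q=R.from_matrix(np.c_[x,y,z]).as_quat();return [q[3],q[0],q[1],q[2]]
E
cat > b.py <<'E'
from h import *
s=.7
for nm,p,z in [("toppin",(317,298),19),("botpin",(323,391),19),("f1",(345,268),8),("f3",(437,378),8),("f4",(393,391),8)]:
    print(nm,np.round(unp("scene",(p[0]*s,p[1]*s),z)))
print(np.round(unp("wrist",(283,298),19)))
bot.move_linear([480,-190,330],velocity=200)
c=get_calibration("wrist");im=capture("wrist");cv2.imwrite("pics/w1.png",im);np.save("c1.npy",c)
print(c["world_from_camera"][:3,3],bot.get_time_s())
for t in ("head","roller","fixed_tip","spring_tip","end_a","end_b"):
    for o in outline_of("wrist",t)[:2]: print(t,round(o["conf"],2),np.round(o["at"]),o["region"].sum(),np.round(unp("wrist",o["at"],19,c)))
E
python3 b.py
```

```text
toppin [ 539. -142.   19.]
botpin [ 387. -283.   19.]
f1 [ 639. -129.    8.]
f3 [ 527. -417.    8.]
f4 [ 461. -372.    8.]
[ 526. -144.   19.]
[ 479.98097336 -121.0863652   497.17402328] 2.2583
head 0.58 [344. 217.] 9216 [ 576. -263.   19.]
roller 0.8 [266. 184.] 2593 [ 456. -211.   19.]
fixed_tip 0.77 [273. 180.] 2660 [ 467. -206.   19.]
spring_tip 0.57 [226. 223.] 95 [ 393. -273.   19.]
end_a 0.72 [344. 216.] 9102 [ 576. -261.   19.]
end_b 0.72 [344. 216.] 9102 [ 576. -261.   19.]
```

View pics/w1.png

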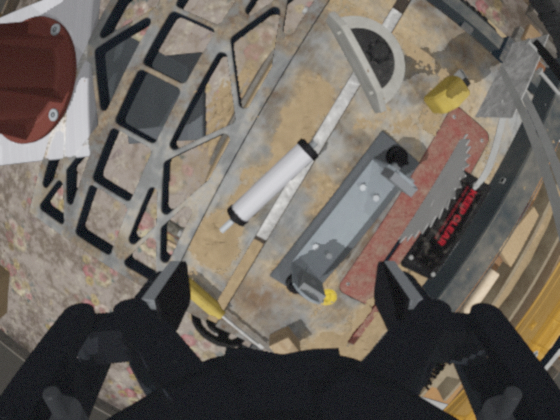

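```bash
python3 -c "
import cv2
a=cv2.imread('pics/w1.png')[120:312,200:440]
cv2.imwrite('pics/w1c.png',cv2.resize(a,None,fx=3.125,fy=3.125,interpolation=cv2.INTER_CUBIC))
"
```

```text
(no output)
```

View pics/w1c.png

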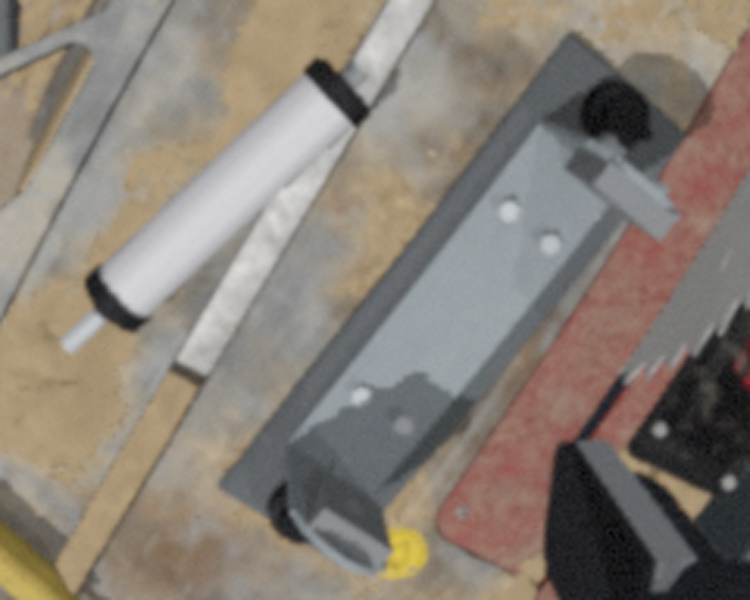

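```bash
cat > c.py <<'E'
from h import *
c=np.load("c1.npy",allow_pickle=True).item()
f=lambda p,z:unp("wrist",(200+p[0]/3.125-.34,120+p[1]/3.125-.34),z,c)
A,B,C=[f(p,8) for p in((572,33),(220,485),(686,133))]
print(A,B,C,np.linalg.norm(A-B),np.linalg.norm(A-C),np.dot(A-B,A-C)/300/84)
u=(A-B)/np.linalg.norm(A-B); print("head yaw of axis deg",np.degrees(np.arctan2(u[1],u[0])),"centre",(B+C)/2)
pt=f((68,346),19); ct=f((345,88),19); cb=f((112,305),19)
print(pt,ct,cb,np.linalg.norm(pt-ct)); d=ct-pt
print("roller axis deg",np.degrees(np.arctan2(d[1],d[0])),"centre",pt+d/np.linalg.norm(d)*110)
# tops of cheeks
for p in((580,150),(665,235),(320,515),(385,570)):print(np.round(f(p,103)))
E
python3 c.py
```

```text
[ 634.71295313 -127.32403888    8.        ] [ 460.10020404 -367.09264237    8.        ] [ 699.84021116 -174.93771154    8.        ] 296.6118597884805 80.67602842499178 0.0017545331193167882
head yaw of axis deg 53.93582348293836 centre [ 579.9702076  -271.01517695    8.        ]
[ 384.84979552 -284.77917768   19.        ] [ 521.21572905 -156.867313     19.        ] [ 408.22638225 -263.21119265   19.        ] 186.9682137505427
roller axis deg 43.167771396773134 centre [ 465.07868784 -209.52411249   19.        ]
[ 610. -173.  103.]
[ 651. -208.  103.]
[ 508. -334.  103.]
[ 538. -363.  103.]
```

```bash
cat >> h.py <<'E'
H=np.array([580,-271,0.]);YH=np.radians(53.94);U=np.array([np.cos(YH),np.sin(YH),0]);Z=np.array([0,0,1.])
V=np.cross(U,Z)  # head x (right handed: x = y cross z)
def mat2q(M):
    q=R.from_matrix(M).as_quat();return [q[3],q[0],q[1],q[2]]
def look(s,t):  # s=+1/-1 which block is looked at
    t=np.radians(t);zt=s*U*np.sin(t)-Z*np.cos(t);xt=-s*U*np.cos(t)-Z*np.sin(t)
    return mat2q(np.c_[xt,np.cross(zt,xt),zt])
E
cat > d.py <<'E'
from h import *
for s in (-1,1):
    for t in (25,15,5):
        try:
            p=H+s*U*(91-39)+Z*160; j=bot.solve_ik(list(p),look(s,t))
            if j is None: print(s,t,"no"); continue
            print(s,t,np.round(j,2)); bot.reach(list(p),look(s,t)); break
        except bot.IKError as e: print(e)
    bot.wait(.2)
    c=get_calibration("wrist");im=capture("wrist");np.save(f"cb{s}.npy",c);cv2.imwrite(f"pics/b{s}.png",im)
    q=proj("wrist",H+s*U*91+Z*75,c);print(q,np.linalg.norm(c["world_from_camera"][:3,3]-(H+s*U*91+Z*75)),bot.get_time_s())
    x,y=q.astype(int);x0,y0=max(0,x-70),max(0,y-60)
    print("crop",x0,y0)
    cr=cv2.resize(im[y0:y0+120,x0:x0+140],None,fx=2.8,fy=2.8,interpolation=cv2.INTER_CUBIC)
    cv2.imwrite(f"pics/bc{s}.png",cr)
a=cv2.imread("pics/bc-1.png");b=cv2.imread("pics/bc1.png");h=min(len(a),len(b));cv2.imwrite("pics/bc.png",np.hstack([a[:h],b[:h]]))
E
python3 d.py
```

```text
-1 25 [-0.41  0.63  0.18  1.22 -0.42  1.82]
[281.02549375 203.94109684] 271.2359561097938 3.6917
crop 211 143
1 25 [-0.7   0.54  0.03  1.09  0.44 -1.65]
[281.89458802 205.24183751] 269.6007376737237 6.85
crop 211 145
```

View pics/bc.png

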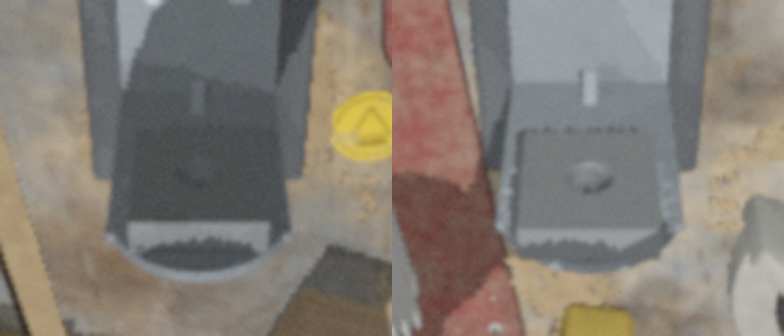

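```bash
cat > e.py <<'E'
from h import *
for s,y0,rows,cx in ((-1,143,(221,127,174),((128,268),(134,262),(197,197))),(1,145,(229,130,178),((125,271),(131,265),(197,197)))):
    c=np.load(f"cb{s}.npy",allow_pickle=True).item()
    for r,xs in zip(rows,cx):
        for x in xs:
            o,d=ray("wrist",(211+x/2.8-.32,y0+r/2.8-.32),c)
            n=s*U;P=o+d*(91-n@(o-H))/(n@d);print(s,r,x,"headx %.1f z %.1f"%(V@(P-H),P[2]))
E
python3 e.py
```

```text
-1 221 128 headx -19.3 z 96.9
-1 221 268 headx 19.9 z 97.0
-1 127 134 headx -20.0 z 52.5
-1 127 262 headx 20.7 z 52.6
-1 174 197 headx 0.0 z 76.2
-1 174 197 headx 0.0 z 76.2
1 229 125 headx 20.5 z 100.7
1 229 271 headx -19.7 z 100.7
1 130 131 headx 21.4 z 55.5
1 130 265 headx -20.5 z 55.5
1 178 197 headx 0.7 z 78.9
1 178 197 headx 0.7 z 78.9
```

The blocks sit at about z 75 (-u end) and z 78 (+u end). The measured block widths, 39–42 mm, match the given 40 mm. Next I grasp the roller.

```bash
cat > g.py <<'E'
from h import *
yaw=np.radians(43.17)-np.pi/2; q=quat(yaw)
C=np.array([464,-210.5,0])
fingers.gripper_to(0.75,60)
bot.reach(list(C+Z*80),q)
print(bot.get_contact_force())
print(bot.move_linear(list(C+Z*3),velocity=60,f_stop=6),bot.get_eef_pos())
fingers.gripper_to(0.0,70)
print("w",bot.get_gripper_width(),bot.get_finger_force(),bot.get_eef_pos(),bot.get_contact_force())
bot.move_linear(list(C+Z*150),velocity=120); bot.wait(.2)
print("w",bot.get_gripper_width(),bot.get_contact_force(),bot.get_ft_torque(),bot.get_time_s())
c=get_calibration("wrist");np.save("cg.npy",c);im=capture("wrist");cv2.imwrite("pics/g.png",im)
im=capture("side");cv2.imwrite("pics/gs.png",im)
P=bot.get_eef_pos();x,y=proj("side",P+Z*19).astype(int);print(x,y)
a=cv2.resize(im[max(0,y-60):y+60,x-70:x+70],None,fx=3.5,fy=3.5,interpolation=cv2.INTER_CUBIC);b=cv2.imread("pics/g.png")[100:400,120:430];
b=cv2.resize(b,(434,420));a=a[:420];b=b[:len(a)];cv2.imwrite("pics/gg.png",np.hstack([a,b])[:,:800])
E
python3 g.py
```

```text
[ 0.50836353 -0.1499978  -0.32934997]
False [ 464.27490844 -210.66231112    3.33070428]
w 0.2635155268264401 57.53782510757446 [ 463.77975869 -210.1612803     3.65490661] [-3.8714901   2.86282659 11.33283823]
w 0.0011900144376929527 [-0.23174612  0.93049745 -0.12319564] [-0.07818576 -0.05508185 -0.01369248] 13.6
236 156
```

View pics/gg.png

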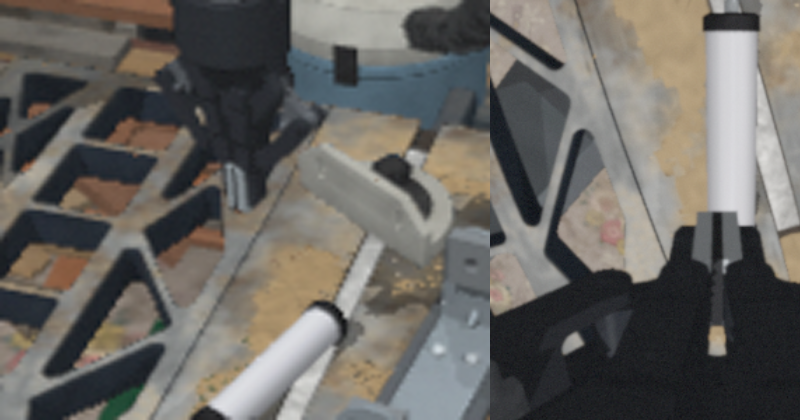

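The roller slipped out: the fingers closed to 22 mm, above its axis, and it is still on the table. The pads need to go lower. First I check how far it moved, by comparing outlines.

```bash
cat > g2.py <<'E'
from h import *
bot.move_linear([450,-190,330],velocity=250,rot=quat(np.radians(0)))
bot.wait(.2)
c=get_calibration("wrist");im=capture("wrist");np.save("c2.npy",c)
o=outline_of("wrist","roller");print([(round(k["conf"],2),k["at"]) for k in o])
print("prev at",proj("wrist",[464,-210.5,19],c),[proj("wrist",p,c) for p in([384.85,-284.8,19],[521.2,-156.9,19])])
m=o[0]["region"].astype(np.uint8);print(cv2.minAreaRect(cv2.findNonZero(m)))
x,y=np.array(o[0]["at"]).astype(int);x0,y0=x-75,y-75;print(x0,y0)
cv2.imwrite("pics/r2.png",cv2.resize(im[y0:y0+150,x0:x0+150],None,fx=4,fy=4,interpolation=cv2.INTER_CUBIC))
E
python3 g2.py
```

```text
[(0.75, [292.2, 189.0]), (0.58, [250.8, 227.0])]
prev at [291.67458091 183.13555784] [array([240.5784381 , 230.28740691]), array([330.5533764 , 147.72004358])]
((293.07122802734375, 190.57672119140625), (24.81029510498047, 126.72093200683594), 47.121097564697266)
217 114
```

View pics/r2.png

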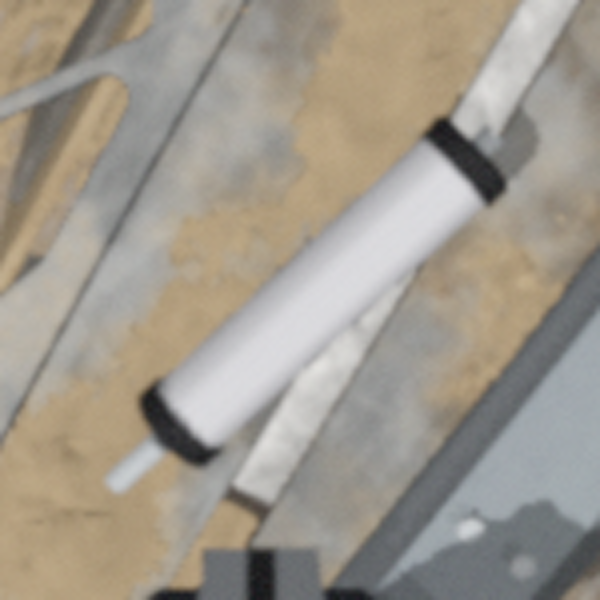

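```bash
cat > g3.py <<'E'
from h import *
c=np.load("c2.npy",allow_pickle=True).item()
f=lambda p:unp("wrist",(217+p[0]/4-.37,114+p[1]/4-.37),19,c)
a,b=f((113,488)),f((473,155)); d=(b-a)/np.linalg.norm(b-a);ang=np.arctan2(d[1],d[0])
C=a+d*np.linalg.norm(b-a)*110/190; C[2]=0
print(a,b,np.linalg.norm(b-a),np.degrees(ang),C); np.save("C.npy",[*C,ang])
q=quat(ang-np.pi/2)
fingers.gripper_to(0.62,70)
bot.reach(list(C+Z*60),q)
print(bot.move_linear(list(C-Z*7),velocity=40,f_stop=5),bot.get_eef_pos(),bot.get_contact_force())
E
python3 g3.py
```

```text
[ 391.30167524 -293.62651124   19.        ] [ 527.83981365 -163.72479269   19.        ] 188.45986236189157 43.57318552178244 [ 470.35007116 -218.42025313    0.        ]
False [ 470.50355337 -218.50452946   -6.80007875] [-1.07203725 -0.65562692  1.00991824]
```

```bash
cat > g4.py <<'E'
from h import *
C=np.load("C.npy");P=np.array([C[0],C[1],-4.])
bot.move_linear(list(P),velocity=40)
fingers.gripper_to(0.43,30);print(bot.get_gripper_width(),bot.get_contact_force())
fingers.gripper_to(0.0,70);bot.wait(.1)
print("w",bot.get_gripper_width(),bot.get_finger_force(),bot.get_eef_pos(),bot.get_contact_force())
if bot.get_gripper_width()>.33:
    P=np.array(bot.get_eef_pos())
    bot.move_linear(list(P+Z*130),velocity=80); bot.wait(.3)
    print("w",bot.get_gripper_width(),bot.get_contact_force(),bot.get_ft_torque(),bot.get_eef_pos(),bot.get_time_s())
    c=get_calibration("wrist");im=capture("wrist");im2=capture("side");cv2.imwrite("pics/h1.png",im2)
    P=bot.get_eef_pos();x,y=proj("side",P+Z*19).astype(int);print(x,y)
    a=cv2.resize(im2[y-60:y+60,x-70:x+70],None,fx=3.5,fy=3.5,interpolation=cv2.INTER_CUBIC)
    b=cv2.resize(im[100:400,120:420],(300,420));cv2.imwrite("pics/hh.png",np.hstack([a[:420],b]))
E
python3 g4.py
```

```text
0.42416174115441935 [0.17414876 0.66881343 0.05358669]
w 0.3418361414890629 68.11702609062195 [ 470.08507743 -218.14757035   -3.51363799] [-3.22766071  3.21841822 10.85904333]
w 0.34167588489620193 [ 0.73509563 -0.38007828 -3.70979654] [ 0.01195398 -0.01628457 -0.03679793] [ 470.00309738 -218.07093685  126.34994113] 21.3833
240 165
```

View pics/hh.png

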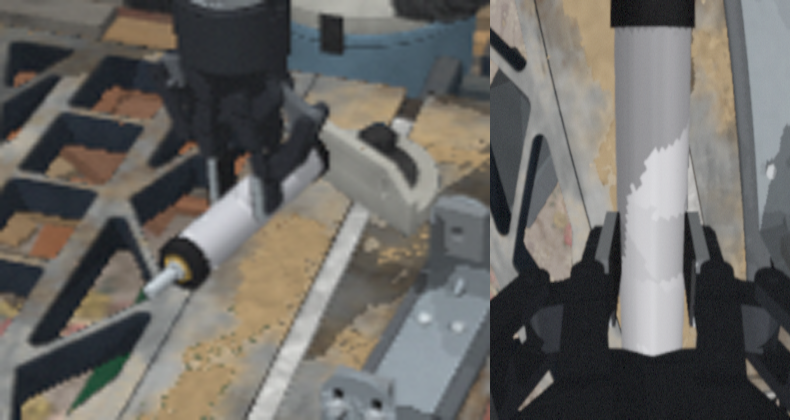

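```bash
cat >> h.py <<'E'
OFF=22.5
def pose(T,phi,pitch=0,L=110.):
    """T: spring-tip point in head coords (x,y,z); phi deg yaw of fixed end toward -V; pitch deg fixed end up; L tip->centre"""
    p=np.radians(phi);e=np.radians(pitch)
    h=np.cos(p)*U-np.sin(p)*V; r=np.cos(e)*h+np.sin(e)*Z
    zt=-(np.cos(e)*Z-np.sin(e)*h); 
    W=H+T[0]*V+T[1]*U+T[2]*Z
    return list(W+L*r+zt*OFF), mat2q(np.c_[r,np.cross(zt,r),zt])
def tip(phi,pitch=0,L=110.):
    """head coords of (uncompressed) tip from present TCP"""
    P=np.array(bot.get_eef_pos());q=bot.get_ee_rot();M=R.from_quat([q[1],q[2],q[3],q[0]]).as_matrix()
    W=P-M[:,2]*OFF-M[:,0]*L-H
    return np.round([W@V,W@U,W[2]],1)
def F():
    f=np.mean([bot.get_contact_force() for _ in range(3)],axis=0);return np.round([f@V,f@U,f[2]],1)
E
cat > i.py <<'E'
from h import *
bot.reach(*pose((0,-83,155),12))
p,q=pose((0,-83,75),12)
print(bot.move_linear(p,velocity=70,f_stop=6),tip(12)); bot.wait(.2);f0=F();print("F0",f0,tip(12))
p,q=pose((0,-104,75),12)
print(bot.move_linear(p,velocity=15,f_stop=3),tip(12));bot.wait(.1);print(F()-f0,bot.get_time_s())
np.save("f0.npy",f0)
E
python3 i.py
```

```text
True [ -2.7 -83.4  92. ]
F0 [-3.4 -0.  -3.5] [ -2.  -83.5  93.6]
True [ -1.6 -86.9  90.1]
[ 1.8 -0.4  1.6] 23.7833
```

```bash
cat > j.py <<'E'
from h import *
def go(T,v,fs=None):
    p,q=pose(T,12);r=bot.move_linear(p,velocity=v,f_stop=fs);bot.wait(.25);print(T,r,tip(12),F());return r
go((0,-83,115),60); go((0,-83,95),30,4); go((0,-83,75),25,4)
print(bot.get_gripper_width(),bot.get_time_s())
E
python3 j.py
```

```text
(0, -83, 115) False [-1.000e-01 -8.310e+01  1.145e+02] [-0.3  1.1 -3.1]
(0, -83, 95) False [  0.2 -83.   95. ] [-1.8 -0.1 -1.7]
(0, -83, 75) True [ -0.9 -83.4  90.2] [-1.6 -0.9  1.4]
0.33691552722061324 26.3
```

```bash
cat > k.py <<'E'
from h import *
o=[]
for n in("side","scene"):
    im=capture(n);x,y=proj(n,H+Z*70).astype(int)
    o.append(cv2.resize(im[y-75:y+75,x-50:x+50],(400,600),interpolation=cv2.INTER_CUBIC))
cv2.imwrite("pics/k.png",np.hstack(o))
E
python3 k.py
```

```text
(no output)
```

View pics/k.png

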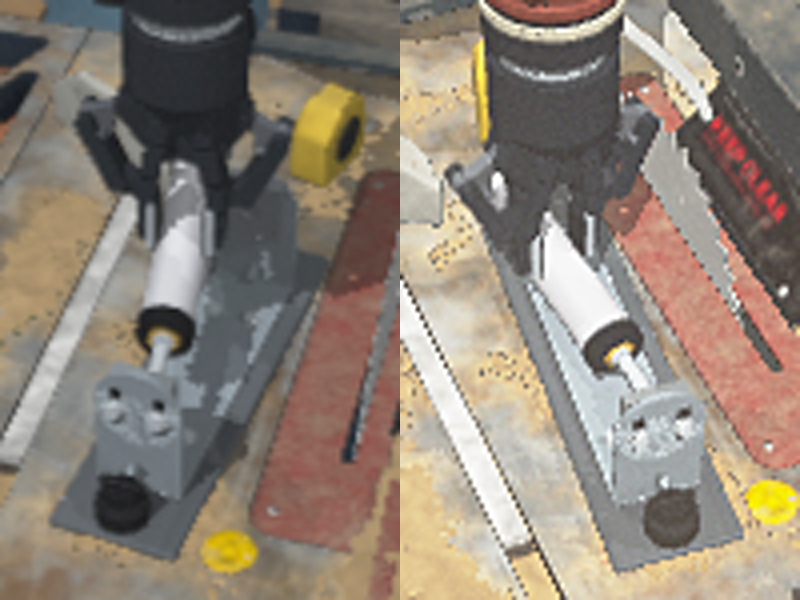

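```bash
cat > l.py <<'E'
from h import *
P=np.array(bot.get_eef_pos());q=bot.get_ee_rot();M=R.from_quat([q[1],q[2],q[3],q[0]]).as_matrix()
W=lambda s:P-M[:,2]*OFF+M[:,0]*s
for n,ox in(("side",0),("scene",400)):
    x,y=proj(n,H+Z*70).astype(int)
    print(n,"block top",[np.round((proj(n,H-91*U+a*V+97*Z)-[x-50,y-75])*4+[ox,0]) for a in(-20,20)])
    for s in(-110,-80,80,89): print(n,s,np.round((proj(n,W(s))-[x-50,y-75])*4+[ox,0]))
    print("px/mm",np.linalg.norm(proj(n,H+Z*70)-proj(n,H+Z*80))*.4)
E
python3 l.py
```

```text
side block top [array([116., 355.]), array([178., 372.])]
side -110 [150. 363.]
side -80 [159. 330.]
side 80 [201. 172.]
side 89 [203. 164.]
px/mm 1.188404358461503
scene block top [array([616., 391.]), array([680., 375.])]
scene -110 [642. 381.]
scene -80 [617. 347.]
scene 80 [493. 185.]
scene 89 [486. 176.]
px/mm 1.073970074297483
```

```bash
cat > m.py <<'E'
from h import *
p,q=pose((0,-75,125),12);bot.move_linear(p,velocity=80);bot.wait(.3);print(tip(12),F())
c=get_calibration("wrist");im=capture("wrist");cv2.imwrite("pics/m.png",im);g=cv2.cvtColor(im,6).astype(int)
P=np.array(bot.get_eef_pos());q=bot.get_ee_rot();M=R.from_quat([q[1],q[2],q[3],q[0]]).as_matrix()
W=lambda s,a=0,up=0:P-M[:,2]*(OFF+up)+M[:,0]*s+M[:,1]*a
for s in(0,30,68,80,89):print(s,np.round(proj("wrist",W(s),c),1),"top surf",np.round(proj("wrist",W(s,0,17 if s<68 else 19),c),1))
print("cap w",np.round(proj("wrist",W(74,19),c),1),np.round(proj("wrist",W(74,-19),c),1))
x=int(round(proj("wrist",W(70),c)[0]))
print("col",x,[(r,g[r,x-2:x+3].mean().astype(int)) for r in range(60,330,3)])
o=outline_of("wrist","roller");print([(k["conf"],k["at"]) for k in o])
m=o[0]["region"]; rows=np.where(m.any(1))[0]
print([(r,np.where(m[r])[0][[0,-1]].tolist()) for r in rows[::6]])
E
python3 m.py
```

```text
[  0.  -75.1 124.5] [-0.5  0.2 -2.7]
0 [282.  266.1] top surf [282.  282.3]
30 [282.  206.9] top surf [282.  217.5]
68 [282.  123.7] top surf [282.  123.7]
80 [282.   96.8] top surf [282.   92.9]
89 [281.9  76.9] top surf [282.  70.]
cap w [325.  110.8] [238.9 110.8]
col 282 [(60, np.int64(165)), (63, np.int64(153)), (66, np.int64(151)), (69, np.int64(165)), (72, np.int64(197)), (75, np.int64(185)), (78, np.int64(158)), (81, np.int64(135)), (84, np.int64(123)), (87, np.int64(118)), (90, np.int64(24)), (93, np.int64(37)), (96, np.int64(45)), (99, np.int64(47)), (102, np.int64(47)), (105, np.int64(47)), (108, np.int64(47)), (111, np.int64(46)), (114, np.int64(45)), (117, np.int64(45)), (120, np.int64(160)), (123, np.int64(179)), (126, np.int64(156)), (129, np.int64(156)), (132, np.int64(156)), (135, np.int64(156)), (138, np.int64(156)), (141, np.int64(156)), (144, np.int64(155)), (147, np.int64(156)), (150, np.int64(156)), (153, np.int64(155)), (156, np.int64(155)), (159, np.int64(155)), (162, np.int64(156)), (165, np.int64(156)), (168, np.int64(154)), (171, np.int64(155)), (174, np.in
[... 1844 characters left out ...]
7]), (np.int64(213), [244, 317]), (np.int64(219), [244, 317]), (np.int64(225), [245, 316]), (np.int64(231), [246, 316]), (np.int64(237), [246, 316]), (np.int64(243), [247, 316]), (np.int64(249), [247, 316]), (np.int64(255), [251, 313]), (np.int64(261), [251, 312]), (np.int64(267), [252, 312]), (np.int64(273), [252, 312]), (np.int64(279), [252, 312]), (np.int64(285), [252, 312]), (np.int64(291), [253, 311]), (np.int64(297), [252, 312]), (np.int64(303), [251, 312]), (np.int64(309), [251, 313]), (np.int64(315), [251, 314]), (np.int64(321), [252, 314]), (np.int64(327), [253, 314]), (np.int64(333), [253, 314]), (np.int64(339), [254, 312]), (np.int64(345), [254, 312]), (np.int64(351), [267, 295])]
```

The contact was geometric: the fixed cap caught the corner of the far block, because the tip-to-cap length is 190 mm and I used less. The approach needs a larger yaw. In hand, the roller sits +1.7 mm along its axis and about 0.9° off in yaw.

```bash
cat >> h.py <<'E'
DY=0.9; LT=108.3
def pose(T,phi,pitch=0,L=LT):
    p=np.radians(phi);e=np.radians(pitch)
    def ax(p):
        h=np.cos(p)*U-np.sin(p)*V; return np.cos(e)*h+np.sin(e)*Z, -(np.cos(e)*Z-np.sin(e)*h)
    r,_=ax(p); rt,zt=ax(p-np.radians(DY))
    return list(H+T[0]*V+T[1]*U+T[2]*Z+L*r+zt*OFF), mat2q(np.c_[rt,np.cross(zt,rt),zt])
def tip(L=LT):
    P=np.array(bot.get_eef_pos());q=bot.get_ee_rot();M=R.from_quat([q[1],q[2],q[3],q[0]]).as_matrix()
    d=np.radians(DY);r=M[:,0]*np.cos(d)-M[:,1]*np.sin(d)
    W=P-M[:,2]*OFF-r*L-H
    return np.round([W@V,W@U,W[2]],1)
def go(T,phi,v,fs=None,pitch=0,w=.2):
    p,q=pose(T,phi,pitch);r=bot.move_linear(p,velocity=v,rot=q,f_stop=fs);bot.wait(w);print(T,phi,r,tip(),F(),round(bot.get_time_s(),1));return r
E
cat > n.py <<'E'
from h import *
go((0,-80,125),18,80)
if not go((0,-80,75),18,40,5):
  go((0,-84,75),14.5,30,5,w=.3)
  go((0,-106,75),14.5,12,3)
E
python3 n.py
```

```text
(0, -80, 125) 18 False [  0.4 -79.8 125. ] [-0.6  0.2 -3.8] 27.9
(0, -80, 75) 18 False [  0.1 -80.   75.2] [ 0.  -0.4 -3.7] 29.5
(0, -84, 75) 14.5 False [ -0.1 -84.   75. ] [ 0.6  1.  -3.4] 30.2
(0, -106, 75) 14.5 True [ -0.7 -94.2  73.7] [ 1.5  4.3 -2.1] 31.4
```

```bash
cat > o.py <<'E'
from h import *
for x,z in((0,77),(0,73),(0,79),(1.5,75),(0,71),(-1.5,75),(1.5,77)):
    go((x,-88,z),14.5,60,w=.15)
    go((x,-106,z),14.5,18,3,w=.05)
    if tip()[1]<-96.5: break
E
python3 o.py
```

```text
(0, -88, 77) 14.5 False [ -0.3 -88.2  76.8] [ 0.1 -0.  -3.4] 31.8
(0, -106, 77) 14.5 True [ -0.3 -94.9  76. ] [ 1.8  3.8 -2.5] 32.5
(0, -88, 73) 14.5 False [ -0.3 -88.1  72.8] [ 1.  -0.2 -3.5] 32.9
(0, -106, 73) 14.5 True [ -0.4 -94.   72. ] [ 1.6  3.  -2.1] 33.5
(0, -88, 79) 14.5 False [ -0.3 -88.1  78.8] [-0.1  0.2 -2.2] 33.9
(0, -106, 79) 14.5 True [  -0.2 -101.    78.1] [ 2.4  3.6 -2. ] 34.7
```

```bash
cat >> h.py <<'E'
YB=-99.
def T(c,phi,z,x=0.): p=np.radians(phi);return (x+c*np.sin(p),YB-c*np.cos(p),z)
E
cat > p.py <<'E'
from h import *
z=79
go(T(5,14.5,z),14.5,25,8,w=.1)
if not go(T(12.5,14.5,z),14.5,20,16,pitch=.5,w=.1):
  if not go(T(12.5,9,z),9,25,8,pitch=1,w=.1):
    go(T(12.5,5,z),5,25,8,pitch=1,w=.1)
print(bot.get_gripper_width(),bot.get_ft_torque())
E
python3 p.py
```

```text
(np.float64(1.2519000202722073), np.float64(-103.84073820189055), 79) 14.5 False [   1.  -103.5   78.8] [-0.1  4.8 -2.1] 35.1
(np.float64(3.129750050680518), np.float64(-111.10184550472634), 79) 14.5 False [   2.6 -109.8   78.6] [-1.6  9.8 -2.2] 35.7
(np.float64(1.955430813002886), np.float64(-111.34610425743922), 79) 9 False [   1.7 -110.    78.6] [-0.4  9.5 -1.8] 36.3
(np.float64(1.0894467843457272), np.float64(-111.45243372614682), 79) 5 False [   1.  -110.1   78.7] [ 0.4  8.8 -2.7] 36.9
0.3373480336352754 [ 1.72141697 -1.11250092  0.05008672]
```

```bash
cat > p2.py <<'E'
from h import *
z=79
go(T(15,5,z),5,20,8,pitch=1,w=.1)
go(T(15,0,z),0,25,8,pitch=1,w=.15)
print(bot.get_gripper_width(),bot.get_ft_torque(),bot.get_finger_force())
# see the fixed end in the wrist camera: rows of cap edges
c=get_calibration("wrist");im=capture("wrist");cv2.imwrite("pics/p2.png",im);g=cv2.cvtColor(im,6).astype(int)
print([(r,int(g[r,278:283].mean())) for r in range(50,130,2)])
print("fixed-side face z=60,80,100",[np.round(proj("wrist",H+91*U+Z*k,c),1).tolist() for k in(60,80,100)])
cv2.imwrite("pics/p2c.png",cv2.resize(im[20:170,190:370],None,fx=4,fy=4,interpolation=cv2.INTER_CUBIC))
E
python3 p2.py
```

```text
(np.float64(1.3073361412148725), np.float64(-113.94292047137618), 79) 5 False [   1.2 -112.3   78.6] [-0.5 10.2 -1.9] 37.2
(np.float64(0.0), np.float64(-114.0), 79) 0 False [ 1.000e-01 -1.123e+02  7.870e+01] [ 0.8 11.4 -1.6] 37.9
0.3306077149679153 [ 1.94947204 -1.4200734  -0.02470591] 67.29511141777039
[(50, 106), (52, 106), (54, 105), (56, 104), (58, 75), (60, 67), (62, 69), (64, 71), (66, 83), (68, 108), (70, 133), (72, 138), (74, 139), (76, 140), (78, 143), (80, 149), (82, 150), (84, 148), (86, 140), (88, 82), (90, 24), (92, 25), (94, 33), (96, 33), (98, 33), (100, 31), (102, 36), (104, 35), (106, 35), (108, 32), (110, 36), (112, 30), (114, 31), (116, 31), (118, 58), (120, 137), (122, 148), (124, 156), (126, 158), (128, 156)]
fixed-side face z=60,80,100 [[279.1, 72.6], [278.8, 65.1], [278.4, 55.3]]
```

View pics/p2c.png

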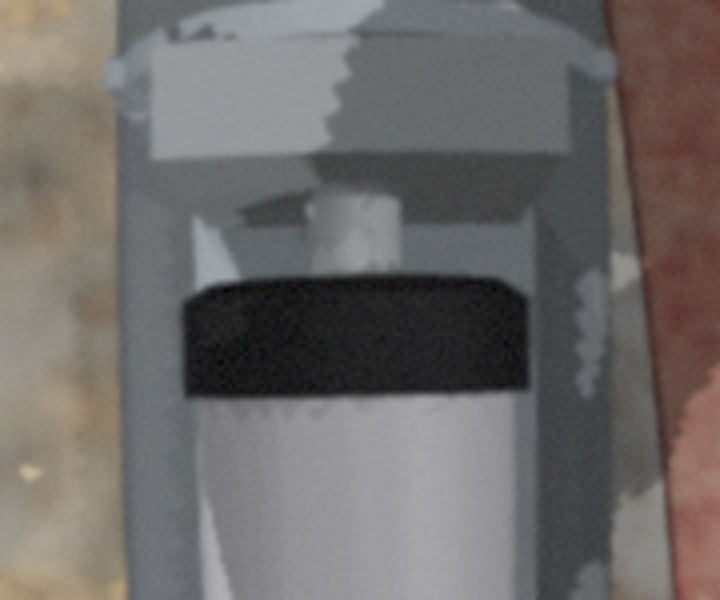

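The last view shows the fixed pin (crop 355,195) standing just in front of the far block's face. It is centred sideways: the block spans 150 to 570 in the crop. Next I ease out, feeling for the recess height by pitch.

```bash
cat > q.py <<'E'
from h import *
z=79
for pt in (1,1.5,.5,2,0,2.5,-.5):
    go(T(14.5,0,z),0,40,pitch=pt,w=.1)
    print("pitch",pt)
    hit=go(T(9,0,z),0,12,6,pitch=pt,w=.1)
    f=F()
    if not hit and f[1]>4: print("IN?");break
E
python3 q.py
```

```text
(np.float64(0.0), np.float64(-113.5), 79) 0 False [   0.  -111.8   78.7] [ 0.7 10.3 -2.3] 38.2
pitch 1
(np.float64(0.0), np.float64(-108.0), 79) 0 True [   0.  -109.9   78.7] [ 0.  -2.1  5.1] 38.7
(np.float64(0.0), np.float64(-113.5), 79) 0 False [-1.000e-01 -1.116e+02  7.830e+01] [ 1.9 10.  -1.9] 39.0
pitch 1.5
(np.float64(0.0), np.float64(-108.0), 79) 0 True [-1.000e-01 -1.099e+02  7.830e+01] [ 1.1 -0.8  5.1] 39.5
(np.float64(0.0), np.float64(-113.5), 79) 0 False [  -0.3 -111.3   77.9] [ 1.4 10.6 -1.6] 39.8
pitch 0.5
(np.float64(0.0), np.float64(-108.0), 79) 0 True [  -0.3 -109.6   77.9] [0.6 0.2 3.3] 40.2
(np.float64(0.0), np.float64(-113.5), 79) 0 False [  -0.3 -111.4   78.1] [ 0.5 10.5 -2.1] 40.6
pitch 2
(np.float64(0.0), np.float64(-108.0), 79) 0 True [  -0.3 -109.9   78. ] [-0.2 -0.6  4.4] 41.0
(np.float64(0.0), np.float64(-113.5), 79) 0 False [  -0.3 -111.1   77.8] [ 1.9 10.5 -1.3] 41.4
pitch 0
(np.float64(0.0), np.float64(-108.0), 79) 0 False [  -0.3 -106.5   77.9] [ 0.9  7.2 -2.8] 42.1
IN?
```

```bash
cat > r.py <<'E'
from h import *
z=78.5
go(T(6,0,z),0,12,5,pitch=-.1,w=.1)
go(T(4,0,z),0,10,5,pitch=-.1,w=.1)
go(T(2,0,z),0,8,3.5,pitch=-.1,w=.2)
print(bot.get_ft_torque())
E
python3 r.py
```

```text
(np.float64(0.0), np.float64(-105.0), 78.5) 0 False [  -0.3 -104.5   77.9] [ 1.   4.7 -2.5] 42.6
(np.float64(0.0), np.float64(-103.0), 78.5) 0 True [  -0.4 -103.3   77.8] [ 0.9 -1.5  2.1] 43.0
(np.float64(0.0), np.float64(-101.0), 78.5) 0 True [  -0.4 -103.4   77.8] [-0.5 -0.8  4.7] 43.4
[-0.12427675  0.09440446  0.06675947]
```

```bash
cat > s.py <<'E'
from h import *
fingers.gripper_to(0.75); bot.wait(.3); print(F(),tip(),bot.get_gripper_width())
P=np.array(bot.get_eef_pos());bot.move_linear(list(P+Z*60),velocity=60,f_stop=6); bot.move_linear(list(P+Z*190-U*60),velocity=150);bot.wait(.3);print(F(),bot.get_time_s(),bot.get_eef_pos())
for n in("wrist","side","scene"):
    c=get_calibration(n);im=capture(n);cv2.imwrite(f"pics/fin_{n}.png",im)
    for o in outline_of(n,"roller")[:1]:
        m=o["region"].astype(np.uint8);b=cv2.minAreaRect(cv2.findNonZero(m))
        print(n,round(o["conf"],2),np.round(o["at"]),np.round(b[0]),np.round(b[1]),"expect",np.round(proj(n,H+Z*77,c)),"caps",np.round(proj(n,H+Z*77+80*U,c)),np.round(proj(n,H+Z*77-80*U,c)))
        if n=="wrist":
            g=cv2.cvtColor(im,6).astype(int)
            for s in(1,-1):
                print(s,"pin/cap profile along axis, y=60..91:",[(k,int(g[int(v[1]),int(v[0])])) for k in range(62,106,2) for v in [proj(n,H+Z*(77)+s*k*U,c)] if 0<=v[1]<420])
    for t in("fixed_tip","spring_tip"): print(n,t,[(round(o["conf"],2),np.round(o["at"])) for o in outline_of(n,t)[:1]])
E
python3 s.py
```

```text
[ 0.  -0.6 -0.5] [  -0.4 -103.3   77.7] 0.7513708540257509
[-0.6  0.2 -0.7] 46.6667 [ 547.23413984 -314.97167741  244.40286884]
wrist 0.6 [276. 131.] [281. 135.] [175.  37.] expect [282. 136.] caps [281.  59.] [283. 211.]
1 pin/cap profile along axis, y=60..91: [(62, 217), (64, 219), (66, 220), (68, 217), (70, 219), (72, 220), (74, 219), (76, 217), (78, 179), (80, 53), (82, 46), (84, 52), (86, 47), (88, 47), (90, 58), (92, 85), (94, 101), (96, 109), (98, 108), (100, 109), (102, 105), (104, 109)]
-1 pin/cap profile along axis, y=60..91: [(62, 214), (64, 155), (66, 59), (68, 55), (70, 52), (72, 55), (74, 49), (76, 110), (78, 191), (80, 188), (82, 158), (84, 142), (86, 142), (88, 132), (90, 127), (92, 125), (94, 102), (96, 75), (98, 78), (100, 138), (102, 154), (104, 152)]
wrist fixed_tip [(0.88, array([284., 128.]))]
wrist spring_tip [(0.59, array([282., 212.]))]
side 0.69 [289. 191.] [289. 190.] [14. 51.] expect [288. 193.] caps [299. 174.] [276. 213.]
side fixed_tip []
side spring_tip []
scene 0.61 [270. 202.] [270. 203.] [56. 16.] expect [270. 206.] caps [261. 184.] [280. 230.]
scene fixed_tip [(0.92, array([269., 203.]))]
scene spring_tip []
```

```bash
python3 -c "
from rig import *
print(bot.get_contact_force(),order.close_job())"
```

```text
the job is handed in; nothing more can be done
[-0.486545    0.1273957   0.18353594] None
```

The roller is back in the head, its sprung pin in the -u (near) block and its rigid pin in the +u (far) block, held by its spring alone; the depths felt and the final camera readings agree with both pins being home, and I handed the job in at about 47 s with the gripper clear (the first grasp slipped and moved the roller about 10 mm on the table, and on the first lowering a cap touched the far block lightly).

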